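# Line up the hinge of a ware-cupboard flap

### The arm

A 6-joint arm with a two-finger parallel gripper is mounted at the origin on the work surface. World frame = base frame: x ahead of the robot, y to its left, z up, the work surface at z = 0. Lengths are in m, angles in degrees, forces in N, time in s.
With the tool pointing down it reaches from about 0.325 to 0.85 m from the base axis. Payload 15.5 kg.
Tool frame: the origin (TCP) lies between the finger pads; the fingertips stand arm.tip_extent ahead of it and the grasp point (between the pads) lies 5 mm behind it (arm.tip_extent is the distance from the TCP to the fingertips, in m); z points along the fingers, y is the line along which they close (so a half turn about z gives the same grasp; the last joint's range is limited). The gripper opens to 91 mm and grips with 3 to 60 N. Pads are 32 mm wide; open, the fingers measure 118 mm over their backs; the gripper's body (76 mm by 178 mm) begins 60 mm behind the grasp point.
Start: joints at [69.586, 28.281, 77.091, -0, 74.628, -5.472], TCP at [0.161, 0.604, 0.228] pointing down, gripper open.
Joint ranges: [-166.48, 166.48], [-47.26, 123.95], [12.59, 153.08], [-70.14, 250.14], [6.76, 159.57], [-176.63, 176.63]. Speed limits (degrees/s): [108.29, 108.29, 147.25, 172.46, 172.46, 172.46].

### API

Orientations are given as a 3x3 rotation matrix whose columns are the frame's x, y, z axes.
In Python, from rig import arm, hand, kin, telemetry, optics gives the robot as it stands. Calls block until the motion is done:
- arm.move_to(position, orientation): joint-space move of the TCP to a pose.
- arm.move_l(position, orientation=None, feed=0.15): straight line of the TCP; orientation=None keeps the orientation; feed is the mean speed in m/s.
- arm.move_joints(angles): joint-space move.
- hand.grip(opening): finger opening in m; the grip force is fixed at half the most; returns when the fingers have stopped.
- arm.sleep(seconds).
- kin.solve_ik(position, orientation): joint angles nearest the present ones, or None.
- telemetry.observe(): the state.
- optics.snapshot(name): name is "side" or "top"; returns the picture (400x640x3 uint8, red, green, blue); there is no depth.
- optics.get_calibration(name): a dict with "intrinsics" (3x3 intrinsics, pixels), "k1" (the pictures are not rectified: a ray, as slopes to the right and down, at radius r is drawn at 1 + k1 r^2 times it, then the intrinsics apply), "cam_to_world" (4x4, takes a point from camera to world coordinates). Camera axes: x right, y down, z forward; pixel columns grow to the right and rows downward; lengths in m; the calibration is good to about 2 mm. A picture is of the moment at which its call begins. get_calibration takes no time and is no camera call.
A pose or a line that the arm cannot do raises arm.Unreachable and nothing moves.
- arm.sign_off(): hands the job in; it is judged then, once.
Trained networks look in the newest picture that a camera, given by its name, has taken for a name from the list of things; names that differ only in an ending like _2 or _b are one class to them, and where a whole thing is asked for, a point or a joint stands for the part that bears it (a point fixed in the world has none). Each returns a list of dicts, best first, with "conf" (0 to 1); they miss things now and then, are a little off and sometimes report something else, mostly with a low value. They report only what shows in the picture. A call takes as long as a camera call.
- optics.spot_in(target, camera): "extent" ([left, top, right, bottom] in pixels, round what is visible of it).
- optics.masks_of(target, camera): "mask" (400x640 bool, what is visible of it) and "extent" ([left, top, right, bottom] in pixels, round what is visible of it).
The state is a dict: "t": time; "joint_positions": joint angles; "dq": joint speeds; "tau": joint torques, N m; "ee_pos": TCP position; "tool_rot": TCP orientation; "force": force on the tool from outside, world axes, zero at the start; "torque": the same for the moment, N m; "width": finger opening in m; "grasp_force": force on a finger pad.
Only numpy, scipy, OpenCV 4.12 (cv2) and the standard library are available. Lean on these libraries where they do the work, as an engineer would, in place of code of your own. Each camera call takes 0.05 s, during which the arm holds its last target. There are 200 camera calls.

### The job

The yellow glaze jar is standing in the way of the hinge: first move it onto the round dark wooden bat and leave it standing there upright, wholly on the bat. Then pick up the plywood flap by its blue grip bar, bring its knuckle into the gap between the two knuckles on the jamb block so that all three holes line up for the pin, and finish still holding the flap there: level, still, in the gripper alone, not resting or pressing on the jamb block. Leave the mug, the hammer and the brass pin in its tray where they are.

Things in the scene. Friction and masses are not known exactly. Their poses are not given: they have to be found in the camera images.
- jamb: Fixed wooden jamb block, 90 (x) x 130 (y) x 60 high, on the table. On its top a steel hinge leaf; its two knuckles (barrels 30 long along y, 20 outside, 12 bore) stick out before the front face, either side of a 36 gap. Origin: under the middle of the front face, which looks roughly to the robot; x points into the block, z up.
- jamb_bore (a point): Middle of the gap between the two fixed knuckles, on their hole axis: x = -16, z = +64 from the jamb's origin (16 before the front face, 64 above the table); axes as jamb, y along the hole axis. The flap's knuckle belongs here.
- flap: Loose plywood flap flat on the table, 140 (x) x 110 (y) x 14, 0.22-0.42 kg. On it a blue grip bar, 40 (x) x 20 (y), 14 to 56 above the underside, and a steel leaf with one knuckle (30 long along y, 20 outside, 12 bore) beyond its +x edge. Origin: underside, below the bar's middle; board from x = -81 to +59. When mounted its x points as the jamb's x, top up.
- flap_bore (a point): Centre of the flap's knuckle, on its hole axis: x = +75, z = +18 from the flap's origin; axes as flap, y along the hole axis. In the gap it leaves 3 on either side along the axis.
- jar: Yellow glaze jar with a white cap, 54 diameter, 100 high overall (the cap, 45 diameter, is the top 12), 0.2 to 0.33 kg, standing on the table 75 to 115 in front of the jamb block's front face, where the flap must go. Origin: centre of the underside, z up.
- bat: Fixed round dark wooden potter's bat, 160 diameter, 12 thick, flat on the table. Origin: centre of the underside; its top is 12 above. One of bat and flap lies to the left (+y) of the jamb, the other to the right.
- mug: Loose terracotta mug, 76 diameter, 85 high, behind and to the left (+y) of the jamb block; leave alone. Origin: centre of the underside.
- hammer: Loose hammer, 240 long, lying behind the jamb block (beyond it from the robot); leave alone. Origin: under the middle of its length.
- pin: Loose L-shaped brass hinge pin, 8 diameter with a tapered nose, about 100 long, lying in a fixed grey tray (60 x 150 x 18 high) behind and to the right (-y) of the jamb block; leave alone. Origin: near its middle, at its underside.

How it is judged (in metres and radians):
On the way:
1. the jar stands upright on the bat, let go (horizontal distance between jar and bat below 0.062 m and z of jar in the frame of bat between 0.006 and 0.018 m and angle between jar's own z axis and vertical below 0.15 rad and linear speed of jar below 0.03 m/s and contact force between the fingers and jar below 0.1 N), for 0.3 s.
At the end, for the whole second after the job is handed in: Flap knuckle in the gap: hole centre within 4 mm of the fixed axis across and in height, 5 mm along it, axes within 0.12 rad; flap level within 0.14 rad, still, gripped, under 3 N on the jamb. Jar let go, upright (0.15 rad) and still on the bat, within 62 mm of its centre (all of step 1 and x of flap_bore in the frame of jamb_bore between -0.004 and 0.004 m and z of flap_bore in the frame of jamb_bore between -0.004 and 0.004 m and y of flap_bore in the frame of jamb_bore between -0.005 and 0.005 m and angle between the y axis of flap_bore and the y axis of jamb_bore, either way round below 0.12 rad and angle between flap's own z axis and vertical below 0.14 rad and contact force between the fingers and flap above 1 N and contact force between flap and jamb below 3 N and linear speed of flap below 0.02 m/s and height (world z) of flap above 0.03 m); the arm keeps its last pose, push and grip.
It fails at once if the mug was moved more than 30 mm (distance of mug from where it was at the start of the episode above 0.03 m).
It fails at once if the hammer was moved more than 30 mm (distance of hammer from where it was at the start of the episode above 0.03 m).
It fails at once if the pin was moved more than 30 mm (distance of pin from where it was at the start of the episode above 0.03 m).
It fails at once if the jar was tipped over (angle between jar's own z axis and vertical above 0.7 rad).
It also fails if it takes over 58 s, if anything falls off the work surface, if the arm or the gripper's body presses on something with over 40 N, if the wrist force passes 120 N, or if a joint passes its speed limit or range.

## Working session

There is one attempt and no reset: what is moved stays moved. The work goes in short steps, each a Python script; the robot and the scene stay as the last script left them, time stands still between calls to the robot, and variables do not carry over. Pictures are saved under pics/ and viewed, at most 10 in all, crops included, and the job is handed in when it is done.

```bash
ls; mkdir -p pics; python3 - <<'E'
from rig import arm, hand, kin, telemetry, optics
import cv2, numpy as np
print(arm.tip_extent, telemetry.observe())
for n in("side","top"):
    im=optics.snapshot(n); cv2.imwrite(f"pics/{n}0.png",im[:,:,::-1])
    c=optics.get_calibration(n); print(n,c)
    for t in("jar","bat","flap","jamb","mug","hammer","pin"):
        print(t,[(np.round(d["extent"]).tolist(),round(d["conf"],2)) for d in optics.spot_in(t,n)[:2]])
E
```

```text
pics
rig.py
0.014 {'t': 0.0, 'joint_positions': array([ 6.95854405e+01,  2.83154636e+01,  7.71275927e+01, -2.20497743e-04,
        7.46264397e+01, -5.47072445e+00]), 'dq': array([ 0.13040891,  0.00646579, -0.05032089,  0.08535968,  0.0217166 ,
        0.10612985]), 'tau': array([-2.24869720e-03, -8.78854251e+01, -3.81839919e+01,  7.03302375e-02,
        5.36451687e-02, -3.70726468e-05]), 'ee_pos': array([0.1610325 , 0.60352974, 0.22732923]), 'tool_rot': array([[-9.66179313e-01,  2.57870818e-01, -4.19606065e-04],
       [ 2.57871135e-01,  9.66178649e-01, -1.13804792e-03],
       [ 1.11945073e-04, -1.20776265e-03, -9.99999264e-01]]), 'force': array([-0.36199124,  0.1263501 , -0.26165953]), 'torque': array([ 0.03455964, -0.02384577, -0.01509104]), 'grasp_force': 0.0, 'width': 0.09137228841737417}
side {'intrinsics': array([[467.63516327,   0.        , 314.86171655],
       [  0.        , 467.63516327, 201.45083077],
       [  0.        ,   0.        ,   1.        ]]), 'k1': -0.11532627116696878, 'cam_to_world': array([[ 9.71763596e-01, -1.29582332e-01,  1.97190092e-01,
         4.270965
[... 754 characters left out ...]
204.9298837 ],
       [  0.        ,   0.        ,   1.        ]]), 'k1': 0.019338987656262904, 'cam_to_world': array([[-0.01593891, -0.99849191,  0.05253441,  0.54448104],
       [-0.99985203,  0.0162566 ,  0.00562544, -0.01233011],
       [-0.00647098, -0.05243697, -0.99860327,  1.10824298],
       [ 0.        ,  0.        ,  0.        ,  1.        ]])}
jar [([286.0, 254.0, 313.0, 281.0], 0.81)]
bat [([176.0, 220.0, 245.0, 286.0], 0.68)]
flap [([411.0, 238.0, 457.0, 309.0], 0.81)]
jamb [([280.0, 175.0, 339.0, 232.0], 0.65)]
mug [([178.0, 144.0, 222.0, 194.0], 0.93)]
hammer [([261.0, 101.0, 361.0, 141.0], 0.56), ([412.0, 234.0, 458.0, 310.0], 0.46)]
pin [([409.0, 148.0, 452.0, 165.0], 0.6)]
```

```bash
python3 - <<'E'
import cv2
t=cv2.imread("pics/top0.png")[120:340,150:480]; cv2.imwrite("pics/top0c.png",cv2.resize(t,None,fx=2.4,fy=2.4,interpolation=cv2.INTER_CUBIC))
t=cv2.imread("pics/side0.png")[120:400,150:450]; cv2.imwrite("pics/side0c.png",cv2.resize(t,None,fx=2.1,fy=2.1,interpolation=cv2.INTER_CUBIC))
E
```

```text
(no output)
```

View pics/top0c.png

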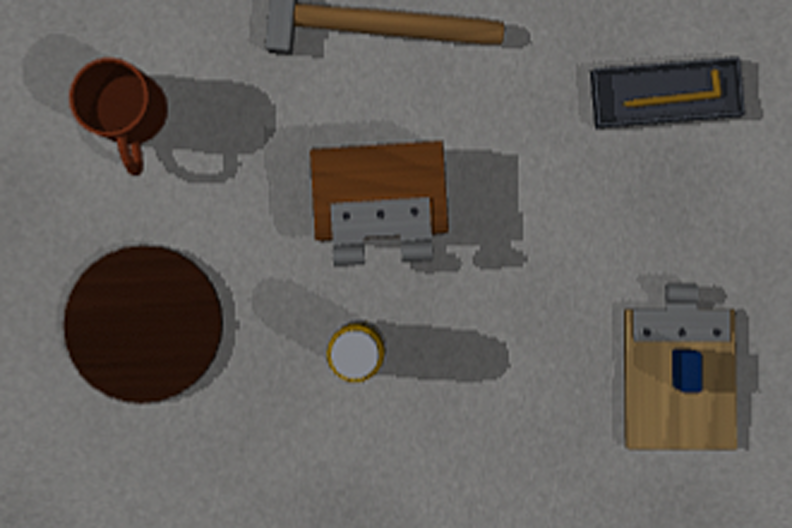

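View pics/side0c.png

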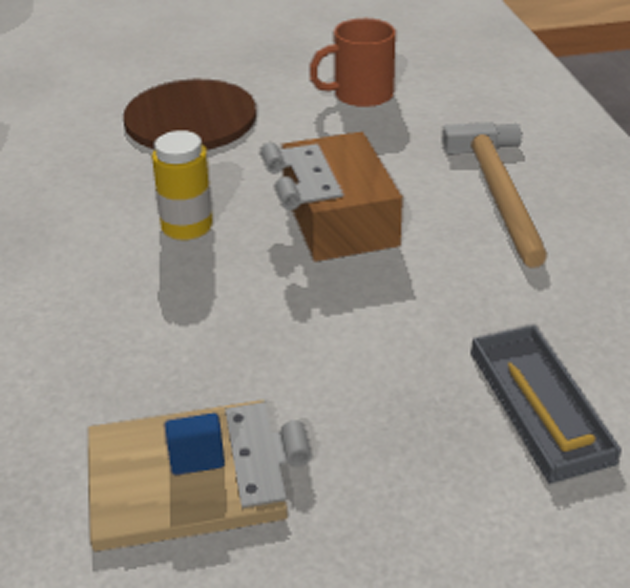

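The top view shows the jar cap at about (298,267), the bat at (209,254), the jamb knuckles at (295,225) and (324,224), and the flap with its blue bar at (437,274), knuckle pointing +x. The side view shows the same layout with nothing occluded. Next I'll fit the models to the masks in both views.

```bash
cat > vis.py <<'E'
from rig import arm, hand, kin, telemetry, optics
import cv2, numpy as np
from scipy.optimize import minimize
CAL={n:optics.get_calibration(n) for n in("side","top")}
def box(x0,x1,y0,y1,z0,z1): return np.array([[x,y,z] for x in(x0,x1) for y in(y0,y1) for z in(z0,z1)])/1e3
def cyl(c,axis,r,h0,h1):
    a=np.linspace(0,2*np.pi,40); u,v=[i for i in range(3) if i!=axis]; P=[]
    for h in(h0,h1):
        q=np.zeros((40,3)); q[:,u]=c[0]+r*np.cos(a); q[:,v]=c[1]+r*np.sin(a); q[:,axis]=h; P.append(q)
    return np.vstack(P)/1e3
M=dict(jar=[cyl((0,0),2,27,0,88),cyl((0,0),2,22.5,88,100)], bat=[cyl((0,0),2,80,0,12)],
 flap=[box(-81,59,-55,55,0,14),box(-20,20,-10,10,14,56),cyl((75,18),1,10,-15,15),box(59,75,-15,15,14,17)],
 jamb=[box(0,90,-65,65,0,60)]+[p for s in(-1,1) for p in(cyl((-16,64),1,10,min(18*s,48*s),max(18*s,48*s)),box(-16,30,min(18*s,48*s),max(18*s,48*s),60,63))])
def pose(x,y,z,yaw):
    T=np.eye(4); c,s=np.cos(yaw),np.sin(yaw); T[:3,:3]=[[c,-s,0],[s,c,0],[0,0,1]]; T[:3,3]=x,y,z; return T
def proj(P,n):
    C=CAL[n]; T=np.linalg.inv(C["cam_to_world"]); q=P@T[:3,:3].T+T[:3,3]
    return cv2.projectPoints(q,np.zeros(3),np.zeros(3),C["intrinsics"],np.array([C["k1"],0,0,0,0]))[0].reshape(-1,2)
def render(parts,T,n,S=4):
    m=np.zeros((400*S,640*S),np.uint8)
    for P in parts:
        h=cv2.convexHull(((proj(P@T[:3,:3].T+T[:3,3],n)+.5)*S-.5).astype(np.float32))
        cv2.fillConvexPoly(m,np.round(h*16).astype(np.int32),255,shift=4)
    return cv2.resize(m,(640,400),interpolation=cv2.INTER_AREA)/255.
def fit(name,masks,p0,free=(1,1,1,1)):
    idx=np.flatnonzero(free); p0=np.array(p0,float); sc=np.array([.006,.006,.006,.06])
    def full(v): p=p0.copy(); p[idx]+=v*sc[idx]; return p
    f=lambda v:sum(np.abs(render(M[name],pose(*full(v)),n)-m).sum()/m.sum() for n,m in masks.items())
    r=minimize(f,np.zeros(len(idx)),method="Nelder-Mead",options=dict(xatol=.005,fatol=1e-5,initial_simplex=np.vstack([-.5*np.ones(len(idx)),np.eye(len(idx))*2-.5])))
    return full(r.x),r.fun
E
cat > a.py <<'E'
from vis import *
import pickle
MK={}
for n in("side","top"):
    optics.snapshot(n)
    for t in("jar","bat","flap","jamb"):
        r=optics.masks_of(t,n)
        print(n,t,[(round(d["conf"],2),d["extent"]) for d in r])
        if r: MK.setdefault(t,{})[n]=r[0]["mask"].astype(float)
pickle.dump(MK,open("mk.pkl","wb"))
p0=dict(jar=(.46,.03,0,0),bat=(.48,.25,0,0),flap=(.455,-.28,0,0),jamb=(.54,0.01,0,0))
for t,m in MK.items():
    r=t not in("jar","bat")
    print(t,*fit(t,m,p0[t],(1,1,1,r)),"z0:",*fit(t,m,p0[t],(1,1,0,r)))
    for n in m: print("   ",n,*fit(t,{n:m[n]},p0[t],(1,1,0,r)))
E
python3 a.py
```

```text
side jar [(0.88, [223.4, 183.6, 252.0, 231.2])]
side bat [(0.69, [208.2, 156.6, 272.1, 193.8])]
side flap [(0.55, [208.8, 157.2, 273.4, 193.4]), (0.45, [223.9, 183.4, 252.7, 233.7])]
side jamb []
top jar [(0.94, [285.3, 252.5, 312.2, 279.9])]
top bat [(0.9, [177.7, 217.2, 245.4, 288.8])]
top flap [(0.91, [411.5, 238.4, 459.7, 309.4])]
top jamb [(0.79, [279.8, 177.7, 338.2, 233.0])]
jar [4.59827345e-01 4.01162402e-02 1.18147145e-04 0.00000000e+00] 0.15482059220449312 z0: [0.46006555 0.04020026 0.         0.        ] 0.1565191116932603
    side [0.45906227 0.04235011 0.         0.        ] 0.04863062633960467
    top [0.46141831 0.03964497 0.         0.        ] 0.06985294117647059
bat [ 4.84911733e-01  2.59028566e-01 -9.94713021e-05  0.00000000e+00] 0.21570753358289424 z0: [0.48549948 0.25861138 0.         0.        ] 0.2149505306760448
    side [0.48448247 0.26107331 0.         0.        ] 0.17938194047845674
    top [0.4857069  0.25814536 0.         0.        ] 0.027737342401463628
flap [ 0.43134106 -0.28514518 -0.01385925 -0.00783782] 4.602307942491301 z0: [ 0.43324272 -0.28098211  0.         -0.01774801] 4.613901413906491
    side [ 0.48316822  0.25228611  0.         -1.968744  ] 0.3364150874502501
    top [ 0.43304096 -0.28217917  0.         -0.01122623] 0.03962897895169053
jamb [ 0.56965492  0.01441447 -0.00496108  0.02537953] 0.04547505245058603 z0: [0.56974351 0.01388728 0.         0.03871216] 0.04265612922562428
    top [0.56974351 0.01388728 0.         0.03871216] 0.04265612922562428
```

```bash
cat > b.py <<'E'
from vis import *
P=dict(jar=(.460,.040,0,0),bat=(.485,.2585,0,0),flap=(.433,-.282,0,-.011),jamb=(.5697,.0139,0,.035))
K=cv2.getStructuringElement(cv2.MORPH_ELLIPSE,(9,9))
G={}
for n in("side","top"):
    im=cv2.imread(f"pics/{n}0.png")
    r={t:render(M[t],pose(*p),n)>.5 for t,p in P.items()}
    for t in P:
        m=r[t].astype(np.uint8); g=np.zeros_like(m)
        g[cv2.dilate(m,K)>0]=2; g[m>0]=3; g[cv2.erode(m,K)>0]=1
        x0,y0,w,h=cv2.boundingRect(cv2.dilate(m,K)); s=np.s_[max(0,y0-12):y0+h+12,max(0,x0-12):x0+w+12]
        gg=g[s].copy(); cv2.grabCut(im[s].copy(),gg,None,np.zeros((1,65)),np.zeros((1,65)),5,cv2.GC_INIT_WITH_MASK)
        o=np.zeros((400,640)); o[s]=(gg%2==1); G.setdefault(t,{})[n]=o
        if t in("flap","jamb"):
            v=im.copy(); c,_=cv2.findContours(o.astype(np.uint8),0,2); cv2.drawContours(v,c,-1,(0,255,0),1)
            c,_=cv2.findContours(m,0,2); cv2.drawContours(v,c,-1,(0,0,255),1)
            k=v[s]; cv2.imwrite(f"pics/g_{n}_{t}.png",cv2.resize(k,(390,290),interpolation=cv2.INTER_CUBIC))
for t,m in G.items():
    r=t not in("jar","bat")
    print(t,*fit(t,m,P[t],(1,1,1,r)),"z0:",*fit(t,m,P[t],(1,1,0,r)))
    for n in m: print("   ",n,*fit(t,{n:m[n]},P[t],(1,1,0,r)))
q=[[cv2.imread(f"pics/g_{n}_{t}.png") for t in("flap","jamb")] for n in("side","top")]
cv2.imwrite("pics/gc.png",np.vstack([np.hstack(a) for a in q]))
E
python3 b.py
```

```text
jar [4.58422486e-01 4.08015216e-02 3.04290316e-04 0.00000000e+00] 0.11647891798598238 z0: [0.45839438 0.04084519 0.         0.        ] 0.11650012814876892
    side [0.45810344 0.0427769  0.         0.        ] 0.045984117171525035
    top [0.45876221 0.04035962 0.         0.        ] 0.06256139930513957
bat [4.85338508e-01 2.59117677e-01 4.20828072e-04 0.00000000e+00] 0.06169369191472304 z0: [0.48536653 0.25948638 0.         0.        ] 0.06338972293619786
    side [0.48513881 0.26074783 0.         0.        ] 0.037393610528535126
    top [0.4856942  0.25891119 0.         0.        ] 0.02090784200188471
flap [ 0.43317621 -0.28269802 -0.00073031 -0.02015909] 0.05581152390360909 z0: [ 0.43320731 -0.28286989  0.         -0.02113098] 0.057367193695299495
    side [ 0.43292286 -0.28304033  0.         -0.02025673] 0.03198514505715405
    top [ 0.4332746  -0.28246808  0.         -0.01971725] 0.02360698713318888
jamb [ 5.69236235e-01  1.46383737e-02 -4.01586167e-05  4.59641483e-02] 0.07890531275545273 z0: [0.56909439 0.01450165 0.         0.04631901] 0.07877968457880152
    side [0.56873673 0.01524429 0.         0.04663151] 0.028696923365789544
    top [0.56942602 0.01433656 0.         0.04756811] 0.04814031499601026
```

View pics/gc.png

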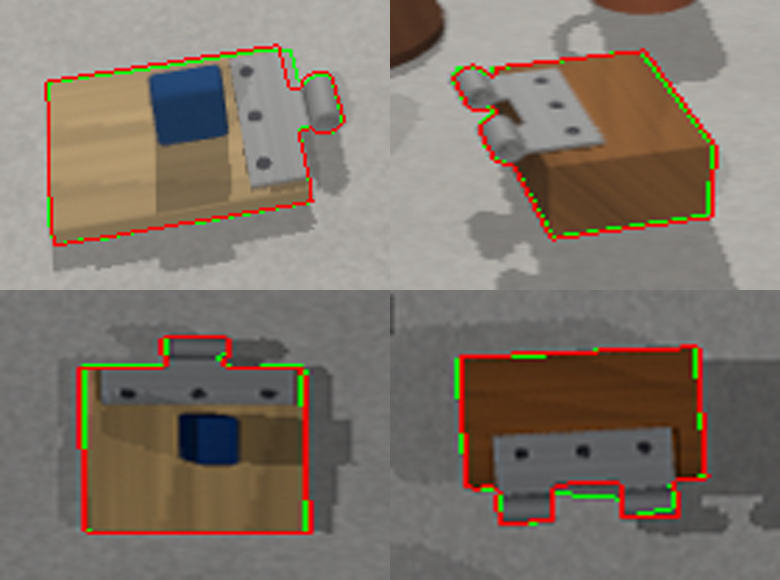

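```bash
cat >> vis.py <<'E'
def down(yaw): c,s=np.cos(yaw),np.sin(yaw); return np.array([[-c,-s,0],[-s,c,0],[0,0,-1.]])
def st():
    o=telemetry.observe(); print("t %.2f"%o["t"],o["ee_pos"].round(4),"w %.4f g %.1f"%(o["width"],o["grasp_force"]),o["force"].round(1))
E
python3 - <<'E'
from vis import *
R=down(0.); x,y=.4585,.0412
arm.move_to([x,y,.18],R); st()
arm.move_l([x,y,.055],feed=.12); st()
hand.grip(.04); st()
arm.move_l([x,y,.12],feed=.12); st()
arm.move_l([.4853,.259,.12],feed=.2)
arm.move_l([.4853,.259,.0685],feed=.08); st()
hand.grip(.085); st()
arm.move_l([.4853,.259,.19],feed=.2); st()
for n in("top","side"): cv2.imwrite(f"pics/{n}1.png",optics.snapshot(n)[:,:,::-1])
a=cv2.imread("pics/top1.png")[120:340,150:450];b=cv2.imread("pics/side1.png")[100:320,150:450]
cv2.imwrite("pics/one.png",np.hstack([a,b]))
E
```

```text
t 3.58 [0.4586 0.0417 0.18  ] w 0.0911 g 0.0 [-0.1  0.2  0.5]
t 4.77 [0.4589 0.0412 0.0555] w 0.0913 g 0.0 [ 0.2 -0.3 -0.2]
t 5.43 [0.4586 0.0411 0.0551] w 0.0534 g 30.0 [ 0.4 -1.3  1.8]
t 6.12 [0.4582 0.0412 0.1195] w 0.0538 g 30.0 [ 0.  -0.1 -3.3]
t 8.17 [0.4855 0.259  0.0686] w 0.0536 g 30.0 [-0.2  0.1 -2.5]
t 8.82 [0.4853 0.259  0.0685] w 0.0852 g 0.0 [-0.1  0.5  1. ]
t 9.57 [0.4848 0.2588 0.1891] w 0.0850 g 0.0 [0.1 0.4 0.2]
```

View pics/one.png

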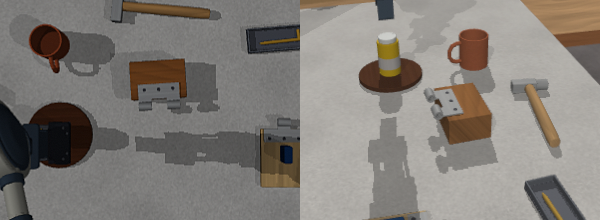

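The jar stands upright at the middle of the bat (side view, about (238,155) in the crop), and everything else is where it was. Next, the flap.

```bash
cat >> vis.py <<'E'
J=pose(.5691,.0146,0,.0465)
def tcp_for(dx,dy,dz,off=(0,0),dyaw=0.):   # TCP pose that puts the flap bore at (dx,dy,dz) in the jamb_bore frame; off: flap origin in the tool-aligned frame
    b=(J@[-.016+dx,dy,.064+dz,1])[:3]; yaw=.0465+dyaw; R=pose(0,0,0,yaw)[:3,:3]
    return b-R@[.075+off[0],off[1],.018-.033],down(yaw)
E
python3 - <<'E'
from vis import *
R=down(-.0205); x,y=.4332,-.2828
arm.move_to([x,y,.14],R); st()
arm.move_l([x,y,.033],feed=.12); st()
hand.grip(.01); st()
arm.move_l([x,y,.13],feed=.12); st()
p,R2=tcp_for(-.07,0,.0); p[2]=.13
arm.move_l(p,R2,feed=.2)
p,R2=tcp_for(-.07,0,.0); arm.move_l(p,R2,feed=.1); arm.sleep(.2); st(); print(p)
for n in("top","side"): cv2.imwrite(f"pics/{n}2.png",optics.snapshot(n)[:,:,::-1])
T=pose(*(J@[-.086-.075,0,.046,1])[:3],.0465)
o=[]
for n,s in(("top",np.s_[160:300,250:390]),("side",np.s_[150:290,190:330])):
    v=cv2.imread(f"pics/{n}2.png")
    for nm,TT in(("flap",T),("jamb",J)):
        c,_=cv2.findContours((render(M[nm],TT,n)>.5).astype(np.uint8),0,2); cv2.drawContours(v,c,-1,(0,0,255),1)
    o.append(cv2.resize(v[s],(400,400),interpolation=cv2.INTER_NEAREST))
cv2.imwrite("pics/two.png",np.hstack(o))
E
```

```text
t 11.65 [ 0.4337 -0.2822  0.1401] w 0.0853 g 0.0 [-0.7 -0.2 -0. ]
t 12.69 [ 0.4335 -0.283   0.0335] w 0.0850 g 0.0 [ 0.8 -0.4  0.3]
t 13.69 [ 0.4332 -0.2829  0.033 ] w 0.0201 g 30.0 [ 0.1 -0.6 -0.3]
t 14.65 [ 0.4328 -0.2825  0.1294] w 0.0196 g 30.0 [-0.2  0.4 -3.6]
t 17.12 [0.4087 0.007  0.0795] w 0.0201 g 30.0 [-0.9  0.6 -2.6]
[0.40827403 0.0071162  0.079     ]
```

View pics/two.png

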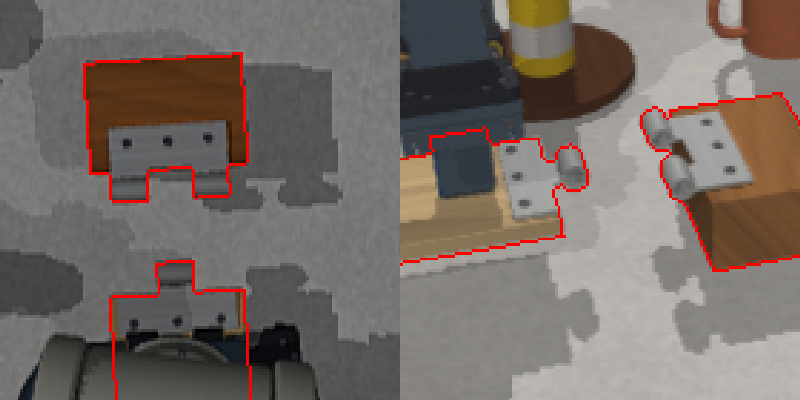

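The jar stands on the bat, and the flap is held level about 70 mm before the gap. The outlines match closely, with a possible offset of a millimetre or two in y in the top view. I'll quantify that with a windowed fit.

```bash
cat > c.py <<'E'
from vis import *
import sys
from scipy.spatial.transform import Rotation as Ro
K=cv2.getStructuringElement(cv2.MORPH_ELLIPSE,(9,9))
def measure(tag,T0,win,view=None):
    G={}
    for n in("side","top"):
        im=cv2.imread(f"pics/{n}{tag}.png"); W=np.zeros((400,640)); 
        for s in win[n]: W[s]=1
        m=(render(M["flap"],T0,n)>.5).astype(np.uint8); jm=cv2.dilate((render(M["jamb"],J,n)>.5).astype(np.uint8),K[3:6,3:6])
        g=np.zeros_like(m); g[cv2.dilate(m,K)>0]=2; g[m>0]=3; g[cv2.erode(m,K)>0]=1
        r,c=np.nonzero(W*cv2.dilate(m,K)); s=np.s_[r.min()-8:r.max()+9,c.min()-8:c.max()+9]
        hard=(W==0); g2=g.copy()
        gg=g2[s].copy(); cv2.grabCut(im[s].copy(),gg,None,np.zeros((1,65)),np.zeros((1,65)),4,cv2.GC_INIT_WITH_MASK)
        o=np.zeros((400,640)); o[s]=gg%2; W2=np.zeros((400,640)); W2[s]=W[s]; W2[cv2.dilate(m,K)==0]=0
        G[n]=(o,W2)
        if view: v=im.copy(); q,_=cv2.findContours((o*W2).astype(np.uint8),0,2); cv2.drawContours(v,q,-1,(0,255,0),1); cv2.imwrite(f"pics/m_{n}{tag}.png",v)
    sc=np.array([.004,.004,.004,.04,.04])
    def TT(v):
        v=v*sc; D=np.eye(4); D[:3,:3]=Ro.from_euler("zy",[v[3],v[4]]).as_matrix(); A=np.eye(4); A[:3,3]=[.075,0,.018]
        D[:3,3]=v[:3]; return T0@A@D@np.linalg.inv(A)       # about the bore, in the flap frame
    for views in(("side","top"),("top",),("side",)):
      for nf in((4,5) if len(views)==2 else (3,)):
        idx=[0,1,2,3,4][:nf] if nf>3 else [0,1,3]
        def f(v):
            q=np.zeros(5); q[idx]=v
            return sum((np.abs(render(M["flap"],TT(q),n)-G[n][0])*G[n][1]).sum() for n in views)
        r=minimize(f,np.zeros(nf),method="Nelder-Mead",options=dict(xatol=.01,fatol=1e-3,initial_simplex=np.vstack([-.4*np.ones(nf),np.eye(nf)*1.5-.4])))
        print(views,idx,"d mm/mrad",(r.x*sc[idx]*1e3).round(2),"res",round(r.fun,1),"from",round(f(np.zeros(nf)),1))
E
python3 - <<'E'
from c import *
T=pose(*(J@[-.086-.075,0,.046,1])[:3],.0465)
measure("2",T,dict(top=[np.s_[240:273,270:350]],side=[np.s_[180:260,233:275],np.s_[220:260,200:233]]),1)
a=cv2.imread("pics/m_top2.png")[230:290,270:350];b=cv2.imread("pics/m_side2.png")[180:240,190:270]
cv2.imwrite("pics/m2.png",cv2.resize(np.hstack([a,b]),None,fx=5,fy=5,interpolation=cv2.INTER_NEAREST))
E
```

```text
('side', 'top') [0, 1, 2, 3] d mm/mrad [  0.95  -0.06   0.39 -20.13] res 87.2 from 118.0
('side', 'top') [0, 1, 2, 3, 4] d mm/mrad [  0.63  -0.15   1.08 -22.99 -11.21] res 87.8 from 118.0
('top',) [0, 1, 3] d mm/mrad [  1.51   0.02 -16.29] res 23.6 from 44.5
('side',) [0, 1, 3] d mm/mrad [-0.1   1.87 -3.54] res 52.4 from 73.5
```

View pics/m2.png

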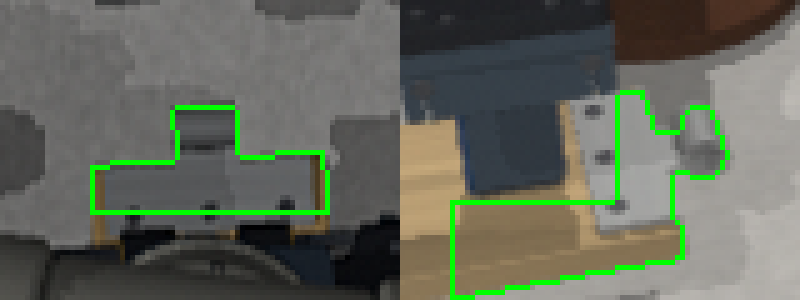

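```bash
python3 - <<'E'
from c import *
for dx in(-.035,-.015,-.0008):
    p,R=tcp_for(dx,0,-.0004); arm.move_l(p,R,feed=.05); st()
arm.sleep(.4); st(); print(p)
for n in("top","side"): cv2.imwrite(f"pics/{n}3.png",optics.snapshot(n)[:,:,::-1])
T=pose(*(J@[-.016-.075,0,.046,1])[:3],.0465)
o=[]
for n,s in(("top",np.s_[175:255,265:355]),("side",np.s_[170:250,220:310])):
    v=cv2.imread(f"pics/{n}3.png"); v=cv2.resize(v[s],(400,356),interpolation=cv2.INTER_CUBIC); o.append(v)
cv2.imwrite("pics/three.png",np.hstack(o))
E
```

```text
t 18.07 [0.4428 0.0088 0.0785] w 0.0200 g 30.0 [-0.2 -0.1 -2.9]
t 18.62 [0.4632 0.0097 0.0785] w 0.0197 g 30.0 [ 0.5  0.5 -2.4]
t 19.05 [0.4776 0.0104 0.0786] w 0.0200 g 30.0 [ 0.  -0.4 -2.4]
t 19.45 [0.4773 0.0103 0.0786] w 0.0201 g 30.0 [ 0.2 -0.5 -3.6]
[0.47739923 0.01033284 0.0786    ]
```

View pics/three.png

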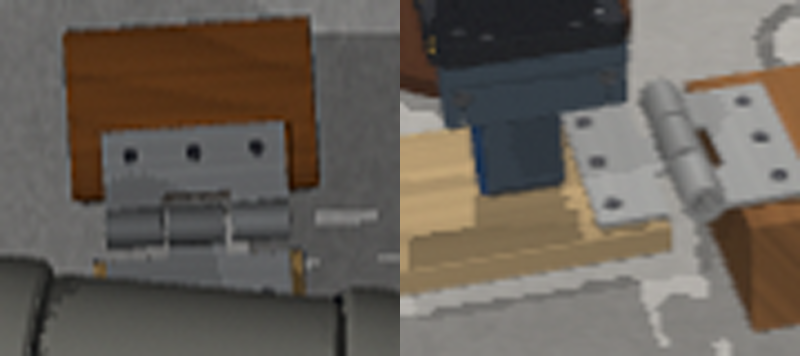

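The knuckle sits in the gap with wrist force unchanged. In the top crop the middle barrel may be about 1 px toward the robot, so I'll measure the barrel profiles against the two fixed ones.

```bash
python3 - <<'E'
from c import *
for n in("top","side"):
    im=cv2.imread(f"pics/{n}3.png").astype(np.float32).mean(2)
    F=lambda y:proj((J@[-.016,y,.064,1])[None,:3],n)[0]
    a,b=F(-.03),F(.03); ax=(b-a)/np.linalg.norm(b-a); nr=np.array([-ax[1],ax[0]])
    # mm per px and which flap motion each pixel of normal shift means
    e=[(proj((J@[-.016+d[0],0,.064+d[1],1])[None,:3],n)[0]-F(0))@nr for d in((.001,0),(0,.001))]
    print(n,"normal px per mm of x,z:",np.round(e,3))
    off=np.arange(-9,9.01,.25); pr={}
    for k,ys in dict(R=(-.043,-.024),M=(-.010,.010),L=(.024,.043)).items():
        P=np.array([[F(y)+o*nr for o in off] for y in np.linspace(*ys,12)],np.float32)
        pr[k]=cv2.remap(im,P[...,0],P[...,1],cv2.INTER_CUBIC).mean(0)
        print(k,pr[k][::2].round().astype(int).tolist())
    A=off[::2]; print("off",A[0],A[-1])
    # along-axis profile
    s=np.arange(-.03,.0301,.001)
    P=np.array([[F(y)+o*nr for y in s] for o in np.linspace(-2,2,5)],np.float32)
    v=cv2.remap(im,P[...,0],P[...,1],cv2.INTER_CUBIC).mean(0); print("along",v.round().astype(int).tolist())
    print("px per mm y",np.linalg.norm(b-a)/60)
E
```

```text
top normal px per mm of x,z: [0.432 0.004]
R [100, 99, 97, 94, 90, 88, 88, 84, 77, 66, 56, 56, 65, 75, 82, 90, 94, 99, 100, 100, 96, 91, 86, 78, 70, 63, 63, 72, 85, 96, 99, 99, 96, 96, 96, 97, 97]
M [90, 89, 89, 89, 91, 95, 97, 91, 78, 58, 44, 45, 57, 66, 73, 79, 84, 88, 89, 88, 85, 81, 77, 71, 65, 59, 60, 68, 75, 71, 62, 57, 62, 79, 97, 101, 98]
L [90, 89, 89, 91, 96, 103, 109, 109, 98, 79, 60, 49, 51, 60, 70, 77, 82, 87, 89, 89, 86, 83, 79, 74, 67, 62, 62, 68, 78, 86, 89, 87, 85, 85, 85, 85, 86]
off -9.0 9.0
along [92, 92, 92, 93, 93, 93, 93, 92, 91, 91, 90, 92, 103, 117, 118, 103, 85, 78, 79, 79, 80, 81, 81, 80, 81, 81, 81, 81, 82, 82, 82, 82, 82, 82, 82, 82, 82, 82, 83, 83, 82, 82, 81, 79, 82, 94, 99, 84, 66, 62, 73, 82, 83, 82, 82, 81, 81, 82, 82, 81, 81]
px per mm y 0.43189943917858176
side normal px per mm of x,z: [0.463 0.143]
R [157, 158, 158, 157, 157, 158, 155, 144, 127, 113, 108, 110, 115, 118, 121, 122, 123, 126, 130, 133, 135, 135, 134, 133, 130, 124, 120, 125, 137, 147, 153, 155, 156, 156, 158, 159, 160]
M [157, 155, 153, 152, 153, 153, 145, 127, 108, 97, 96, 102, 107, 112, 116, 121, 124, 127, 131, 135, 138, 138, 136, 132, 127, 116, 99, 79, 62, 52, 57, 84, 118, 139, 149, 152, 152]
L [151, 152, 154, 157, 159, 162, 161, 152, 133, 112, 98, 95, 101, 107, 112, 117, 122, 126, 132, 136, 139, 137, 133, 127, 121, 117, 120, 130, 138, 142, 140, 136, 134, 134, 135, 133, 131]
off -9.0 9.0
along [147, 147, 147, 148, 148, 147, 147, 148, 148, 148, 148, 148, 148, 147, 147, 147, 147, 147, 148, 148, 148, 146, 144, 138, 129, 120, 112, 107, 107, 112, 118, 125, 130, 132, 133, 133, 133, 133, 133, 133, 133, 133, 133, 133, 133, 133, 133, 133, 133, 133, 133, 133, 133, 133, 134, 133, 131, 126, 121, 116, 113]
px per mm y 0.2780515440634698
```

The profiles put the middle barrel within about 0.5 mm in x and y. Height from the kinematics and the earlier fit is within about 1 mm, and there is no contact force. I'm handing it in.

```bash
python3 - <<'E'
from vis import *
st(); print(arm.sign_off())
E
```

```text
t 19.55 [0.4773 0.0103 0.0786] w 0.0196 g 30.0 [ 0.1 -0.1 -2.2]
the job is handed in; nothing more can be done
None
```

I handed the job in at 19.6 s: the jar stands upright on the bat and the gripper holds the flap with its knuckle in the gap, by my measurements within about 1 mm and free of the jamb; the verdict was not shown.

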